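# Sort the microscope optics into their trays

### The arm

A 6-joint arm with a two-finger parallel gripper is mounted at the origin on the work surface. World frame = base frame: x ahead of the robot, y to its left, z up, the work surface at z = 0. Lengths are in m, angles in rad, forces in N, time in s.
With the tool pointing down it reaches from about 0.25 to 0.725 m from the base axis. Payload 4 kg.
Tool frame: the origin (TCP) lies midway between the tips of the shut fingers; the grasp point (between the pads) lies 19 mm behind it; z points along the fingers, y is the direction in which the jaws open and shut (so a half turn about z gives the same grasp; the last joint's range is limited). The gripper opens to 85 mm and grips with 20 to 120 N. Pads are 22 mm wide; open, the fingers measure 114 mm over their backs; the gripper's body (76 mm by 85 mm) begins 54 mm behind the grasp point. The pads swing forward as they close: fully open they stand 13 mm farther back than shut.
Start: joints at [-1.16, 0.241, 0.005, 1.335, 0, 1.571], TCP at [0.2, -0.458, 0.231] pointing down, gripper open.
Joint ranges: [-2.72, 2.72], [-1.05, 1.87], [-1.09, 1.28], [-1.99, 2.15], [-1.42, 1.44], [-3.14, 3.14]. Speed limits (rad/s): [2.79, 2.79, 3.14, 3.14, 3.14, 3.14].

### API

Orientations are given as a unit quaternion [x, y, z, w].
In Python, from workcell import monitor, cams, order gives the robot as it stands.
- The arm moves only by the tool send_rows, never from a script. Its argument "moves" is a list of rows, each a list of 4 numbers: the shift along the tool's x, y, z as a fraction of full scale, then the turn about the tool's z as a fraction of full scale. A call has 1 to 20 rows; each row shifts and turns the commanded pose from where the row before left it, along the tool's axes as they then stand; what a row does not reach is not made up. Full scale, the value 1, is 100 cm for a shift and 0.1 rad for a turn. A row lasts 1/10 s, in which the tool goes at most 50 mm and 8.59 degrees, less where a joint would pass 70% of its speed; a pose out of reach is approached as far as the arm can. A call with a number of a shift or a turn outside -1 to 1 is refused whole. A call with a gripper value outside its range is refused whole. "claw" is the gripper's target within -1 to 1 (fully open at 1, half-way at 0, shut at -1), set as the call begins (left out, the last holds). The fingers move at their own pace and stop on an object; the grip force is fixed at half the most. Time passes only in rows, so rows that do not move let the fingers close. It gives the time, the measured TCP pose, the force and the opening at its end, in the units of the state.
- monitor.get_obs(): the state, without advancing time (a new reading comes with each control period).
- cams.camera(name): name is "side" or "top" or "wrist"; returns (picture, depth): 400x640x3 uint8, blue, green, red; 400x640 float32, m along the optical axis (not along the pixel's ray), 0 where there is no reading.
- cams.camera_info(name): a dict with "intrinsics" (3x3 intrinsics, pixels), "distortion" ([k1, k2, p1, p2, k3] as OpenCV has them; the pictures are not rectified), "T" (4x4, takes a point from camera to world coordinates); the wrist camera has in their place "mount" (4x4, takes a point from camera to tool coordinates, whose origin is the TCP and whose axes are the flange's). Camera axes: x right, y up, looking along -z (the intrinsics and any distortion apply to the point x, -y, -z); pixel columns grow to the right and rows downward; lengths in m; the calibration is good to about 2 mm. A picture is of the moment at which its call begins: read the wrist's pose just before it. camera_info takes no time and is no camera call.
- order.job_done(): hands the job in, once; it reports no verdict.
The state is a dict: "clock": time; "joint_pos": joint angles; "joint_vel": joint speeds; "tau": joint torques, N m; "eef_pos": TCP position; "tool_rot": TCP orientation; "ft_force": force on the tool from outside, world axes, zero at the start; "ft_torque": the same for the moment, N m; "grip_width": finger opening in m.
Only numpy, scipy, OpenCV 4.12 (cv2) and the standard library are available. Lean on these libraries where they do the work, as an engineer would, in place of code of your own. Each camera call takes 0.05 s, during which the arm holds its last target.

### The job

Put the microscope's loose optics away: stand the two objectives in the oblong two-bay tray, one in each bay, both eyepieces in the square tray, and the condenser lens in the round dish. Set each one down gently, without dropping it, so that it stands upright on the floor of its tray, and do not tip over the dropper bottle.

Things in the scene. Friction and masses are not known exactly. Their poses are not given: they have to be found in the camera images.
- objective_long: Long microscope objective: bare-metal barrel, 56 mm tall. Foot 24 mm diameter up to 6 mm, straight barrel 28 mm diameter from 6 to 42 mm height, cone-shaped nose 14 mm diameter at the top. About 130 g. Stands upright at the start; origin at the centre of its underside, z along its axis, up.
- objective_short: Short microscope objective: same shape, 46 mm tall. Foot 24 mm diameter up to 6 mm, straight barrel 28 mm diameter from 6 to 32 mm height, cone-shaped nose above. About 130 g. Stands upright at the start; origin at the centre of its underside, z along its axis, up.
- eyepiece_cup: Eyepiece with a flared black rubber eyecup, 62 mm tall: aluminium tube 30 mm diameter up to 20 mm, black body 38 mm diameter from 20 to 46 mm height, eyecup widening to 44 mm diameter above. About 90 g. Stands upright at the start; origin at the centre of its underside, z along its axis, up.
- eyepiece_bare: Eyepiece without an eyecup, 46 mm tall: aluminium tube 30 mm diameter up to 20 mm, black body 38 mm diameter from 20 to 46 mm height, flat top with a glass lens. About 90 g. Stands upright at the start; origin at the centre of its underside, z along its axis, up.
- condenser: Condenser lens: squat dark steel drum, 46 mm diameter from 8 to 34 mm height, on a flange 56 mm diameter and 8 mm thick, with a low glass dome on top (42 mm tall in all). About 150 g. Stands upright at the start; origin at the centre of its underside, z along its axis, up.
- bay_tray: Oblong grey tray with two bays, fixed to the bench: outside 66 mm (x) by 124 mm (y), 14 mm high, walls 4 mm, floor 4 mm thick. A divider 4 mm thick across the middle makes two bays, each 58 mm (x) by 56 mm (y), centred at y = +30 mm and y = -30 mm. Origin at the centre of its underside, z up.
- square_tray: Square grey tray without divider, fixed to the bench: outside 116 by 116 mm, 14 mm high, walls 4 mm, floor 4 mm thick. Origin at the centre of its underside, z up, x and y along its sides.
- round_dish: Shallow round grey dish, fixed to the bench: outside about 108 mm diameter, inside about 98 mm, 12 mm high, floor 4 mm thick. Origin at the centre of its underside, z up.
- bottle: Small amber glass dropper bottle with a black cap and rubber bulb, 36 mm diameter, 76 mm tall, loose; may be nudged but must not be tipped over. Origin at the centre of its underside, z up.

How it is judged:
At the end, for the whole second after the job is handed in: One objective in each bay of the two-bay tray, both eyepieces in the square tray, the condenser in the round dish within 24 mm of its centre; all upright (within 7 degrees) on the tray floor (underside within 4 mm of it), released and at rest (z of objective_long in the frame of bay_tray between 0.001 and 0.008 m and angle between each of objective_long, objective_short, eyepiece_cup, eyepiece_bare, condenser's own z axis and vertical below 0.12 rad and linear speed of each of objective_long, objective_short, eyepiece_cup, eyepiece_bare, condenser below 0.02 m/s and angular speed of each of objective_long, objective_short, eyepiece_cup, eyepiece_bare, condenser below 0.2 rad/s and z of objective_short in the frame of bay_tray between 0.001 and 0.008 m and z of eyepiece_cup in the frame of square_tray between 0.001 and 0.008 m and z of eyepiece_bare in the frame of square_tray between 0.001 and 0.008 m and z of condenser in the frame of round_dish between 0.001 and 0.008 m and ((x of objective_long in the frame of bay_tray between -0.02 and 0.02 m and y of objective_long in the frame of bay_tray between 0.01 and 0.05 m and x of objective_short in the frame of bay_tray between -0.02 and 0.02 m and y of objective_short in the frame of bay_tray between -0.05 and -0.01 m) or (x of objective_short in the frame of bay_tray between -0.02 and 0.02 m and y of objective_short in the frame of bay_tray between 0.01 and 0.05 m and x of objective_long in the frame of bay_tray between -0.02 and 0.02 m and y of objective_long in the frame of bay_tray between -0.05 and -0.01 m)) and x of eyepiece_cup in the frame of square_tray between -0.042 and 0.042 m and y of eyepiece_cup in the frame of square_tray between -0.042 and 0.042 m and x of eyepiece_bare in the frame of square_tray between -0.042 and 0.042 m and y of eyepiece_bare in the frame of square_tray between -0.042 and 0.042 m and horizontal distance between condenser and round_dish below 0.024 m); the robot touches nothing.
It fails at once if one of the five optics is dropped or knocked (moves faster than 0.7 m/s, as after a fall of 25 mm, while the fingers do not hold it) ((linear speed of objective_long above 0.7 m/s and contact force between the fingers and objective_long below 0.05 N) or (linear speed of objective_short above 0.7 m/s and contact force between the fingers and objective_short below 0.05 N) or (linear speed of eyepiece_cup above 0.7 m/s and contact force between the fingers and eyepiece_cup below 0.05 N) or (linear speed of eyepiece_bare above 0.7 m/s and contact force between the fingers and eyepiece_bare below 0.05 N) or (linear speed of condenser above 0.7 m/s and contact force between the fingers and condenser below 0.05 N)).
It fails at once if the dropper bottle is tipped over (more than about 35 degrees) (angle between bottle's own z axis and vertical above 0.6 rad).
It also fails if it takes over 118 s, if anything falls off the work surface, if the arm or the gripper's body presses on something with over 40 N, if the wrist force passes 120 N, or if a joint passes its speed limit or range.

## Working session

There is one attempt and no reset: what is moved stays moved. The work goes in short steps, Python scripts to look and compute and a tool call to move; the robot and the scene stay as the last step left them, time stands still between calls to the robot, and variables do not carry over. Pictures are saved under pics/ and viewed, and the job is handed in when it is done.

Besides the shell and the picture viewer there is one more tool, called after "Emit:" as name(argument=value, ...) on one line, values as JSON. send_rows: Moves the arm, as the interface text tells. Its arguments: {"type":"object","properties":{"moves":{"type":"array","items":{"type":"array","items":{"type":"number","minimum":-1,"maximum":1}}},"claw":{"type":"number"}},"required":["moves"]}

```bash
ls; mkdir -p pics; python3 - <<'E'
from workcell import monitor,cams,order
import cv2,numpy as np
o=monitor.get_obs(); print(o)
for n in ["top","side"]:
    im,d=cams.camera(n); cv2.imwrite(f"pics/{n}0.png",im); np.save(f"pics/{n}0.npy",d); print(n,cams.camera_info(n))
print(cams.camera_info("wrist"))
E
```

```text
pics
{'clock': 0.0, 'joint_pos': array([-1.15998033e+00,  2.41444548e-01,  3.70767433e-03,  1.33522328e+00,
        4.85745738e-05,  1.57076505e+00]), 'joint_vel': array([-0.0011853 , -0.00137724, -0.00027093,  0.00054643, -0.00151624,
        0.00052208]), 'tau': array([-2.40055961e-04, -3.72316968e+01,  2.52408350e+01,  1.68969721e-02,
       -1.60763102e-05,  6.98686016e-07]), 'eef_pos': array([ 0.1994326 , -0.45779555,  0.2303909 ]), 'tool_rot': array([ 9.78974090e-01,  2.03981762e-01, -1.96880435e-04, -1.06412412e-03]), 'ft_force': array([0.14279048, 0.08866835, 0.30774169]), 'ft_torque': array([-0.01357846,  0.03565049,  0.00246697]), 'grip_width': 0.08521549139075131}
top {'intrinsics': array([[418.24800656,   0.        , 322.61006762],
       [  0.        , 418.24800656, 197.95433184],
       [  0.        ,   0.        ,   1.        ]]), 'distortion': array([0.00110548, 0.        , 0.        , 0.        , 0.        ]), 'T': array([[ 5.94076322e-04,  9.91662766e-01, -1.28858863e-01,
         4.08188493e-01],
       [-9.99998448e-01,  8.02842039e-04,  1.56817430e-03,
         4
[... 610 characters left out ...]
,  0.73891119,  0.73343495],
       [ 0.        ,  0.        ,  0.        ,  1.        ]])}
{'intrinsics': array([[322.75191777,   0.        , 321.65061657],
       [  0.        , 322.75191777, 198.2670399 ],
       [  0.        ,   0.        ,   1.        ]]), 'distortion': array([-0.06712863,  0.        ,  0.        ,  0.        ,  0.        ]), 'mount': array([[ 1.47832935e-04,  9.49384099e-01,  3.14117512e-01,
         8.24689367e-02],
       [ 9.99999251e-01, -5.21916819e-04,  1.10680459e-03,
        -2.03260298e-04],
       [ 1.21472589e-03,  3.14117113e-01, -9.49383465e-01,
        -1.42752437e-01],
       [ 0.00000000e+00,  0.00000000e+00,  0.00000000e+00,
         1.00000000e+00]])}
```

View pics/top0.png

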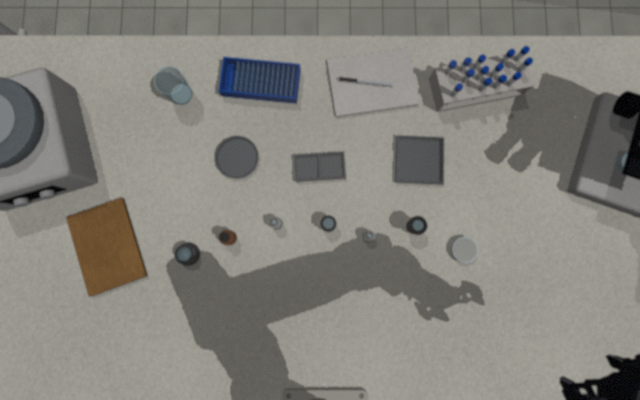

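View pics/side0.png

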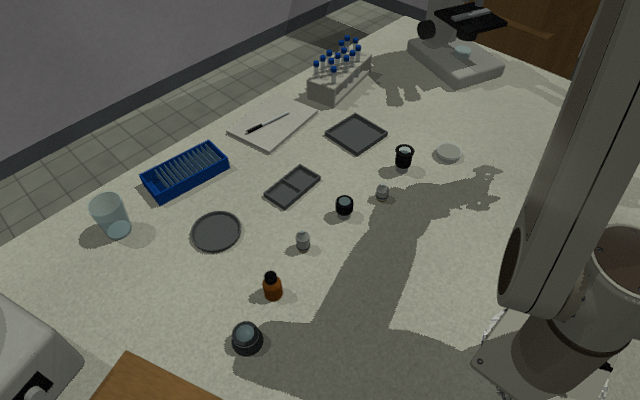

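```bash
cat > h.py <<'E'
import numpy as np,cv2
from workcell import monitor,cams,order
from scipy.spatial.transform import Rotation as R
def T_of(n,obs=None):
    ci=cams.camera_info(n)
    if n!="wrist": return ci,ci["T"]
    M=np.eye(4);M[:3,:3]=R.from_quat(obs["tool_rot"]).as_matrix();M[:3,3]=obs["eef_pos"]
    return ci,M@ci["mount"]
def rays(ci,T,uv):
    u=cv2.undistortPoints(np.asarray(uv,float).reshape(-1,1,2),ci["intrinsics"],ci["distortion"]).reshape(-1,2)
    d=np.c_[u[:,0],-u[:,1],-np.ones(len(u))]
    return T[:3,3],d@T[:3,:3].T
def plane(ci,T,uv,z):
    o,d=rays(ci,T,uv); return o+d*((z-o[2])/d[:,2])[:,None]
def cloud(ci,T,dep):
    v,u=np.mgrid[0:400,0:640]; o,d=rays(ci,T,np.c_[u.ravel(),v.ravel()])
    return (o+d*dep.reshape(-1,1)).reshape(400,640,3)
E
python3 - <<'E'
from h import *
for n in ["top","side"]:
    dep=np.load(f"pics/{n}0.npy");ci,T=T_of(n);P=cloud(ci,T,dep)
    m=((P[...,2]>.006)&(dep>0)&(P[...,0]>.2)&(P[...,0]<.65)&(abs(P[...,1])<.45)).astype(np.uint8)
    k,l,s,c=cv2.connectedComponentsWithStats(m)
    for i in range(1,k):
        if s[i,4]<30: continue
        q=P[l==i]; zt=np.percentile(q[:,2],97)
        t=q[q[:,2]>zt-.012]
        print(n,c[i].round(),s[i,4],"zt %.3f"%zt,"top",t.mean(0).round(3),"bbmid",((q.min(0)+q.max(0))/2).round(3),"ext",np.ptp(q,axis=0).round(3))
im=cv2.imread("pics/top0.png")[120:280,150:500]; cv2.imwrite("pics/topz.png",cv2.resize(im,None,fx=2.28,fy=2.28,interpolation=cv2.INTER_CUBIC))
E
```

```text
top [235. 167.] 149 zt 0.015 top [0.613 0.216 0.011] bbmid [0.619 0.213 0.011] ext [0.061 0.106 0.01 ]
top [317. 168.] 345 zt 0.017 top [0.612 0.016 0.012] bbmid [0.615 0.012 0.012] ext [0.068 0.127 0.013]
top [420. 174.] 270 zt 0.018 top [ 0.597 -0.233  0.013] bbmid [ 0.612 -0.232  0.013] ext [0.076 0.118 0.014]
top [328. 223.] 208 zt 0.050 top [ 0.476 -0.009  0.046] bbmid [ 0.476 -0.009  0.039] ext [0.036 0.035 0.025]
top [416. 225.] 319 zt 0.065 top [ 0.471 -0.212  0.063] bbmid [ 0.471 -0.212  0.044] ext [0.043 0.042 0.046]
top [275. 222.] 132 zt 0.058 top [0.477 0.113 0.051] bbmid [0.478 0.113 0.035] ext [0.027 0.028 0.051]
top [227. 237.] 222 zt 0.074 top [0.443 0.226 0.067] bbmid [0.445 0.228 0.042] ext [0.035 0.036 0.069]
top [368. 235.] 124 zt 0.047 top [ 0.448 -0.104  0.041] bbmid [ 0.447 -0.104  0.032] ext [0.026 0.027 0.038]
top [464. 249.] 570 zt 0.022 top [ 0.417 -0.332  0.019] bbmid [ 0.416 -0.333  0.015] ext [0.061 0.063 0.018]
top [138. 264.] 330 zt 0.017 top [0.381 0.439 0.013] bbmid [0.39  0.434 0.013] ext [0.094 0.031 0.013]
top [186. 253.] 426 zt 0.042 top [0.406 
[... 643 characters left out ...]
4  -0.099  0.038] bbmid [ 0.443 -0.103  0.027] ext [0.028 0.03  0.04 ]
side [344. 206.] 339 zt 0.046 top [ 0.469 -0.005  0.042] bbmid [ 0.471 -0.006  0.027] ext [0.037 0.036 0.04 ]
side [224. 237.] 156 zt 0.011 top [0.607 0.215 0.008] bbmid [0.615 0.215 0.009] ext [0.069 0.109 0.005]
side [302. 241.] 255 zt 0.054 top [0.47  0.119 0.047] bbmid [0.473 0.117 0.031] ext [0.029 0.027 0.05 ]
side [272. 286.] 421 zt 0.070 top [0.437 0.23  0.062] bbmid [0.436 0.229 0.04 ] ext [0.031 0.034 0.067]
side [246. 337.] 740 zt 0.040 top [0.399 0.327 0.034] bbmid [0.398 0.326 0.024] ext [0.05  0.054 0.035]
side [200. 392.] 308 zt 0.014 top [0.384 0.439 0.012] bbmid [0.389 0.435 0.012] ext [0.08  0.029 0.009]
```

View pics/topz.png

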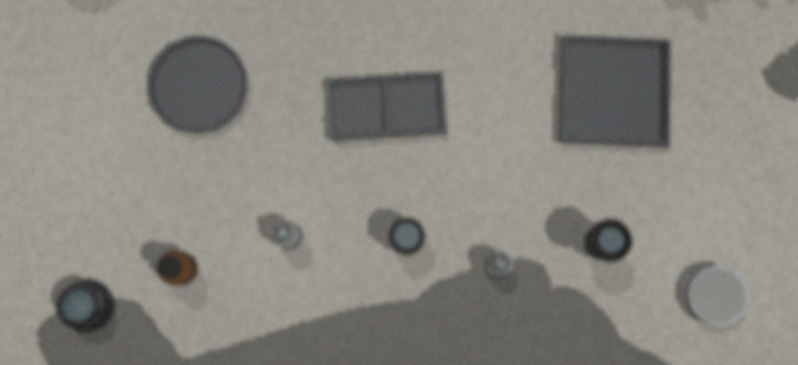

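```bash
python3 - <<'E'
from h import *
im=cv2.imread("pics/top0.png"); g=im.max(axis=2); ci,T=T_of("top")
for n,(x0,y0,x1,y1) in dict(dish=(205,125,270,185),bay=(285,145,352,188),sq=(385,128,452,192)).items():
    m=np.zeros_like(g); m[y0:y1,x0:x1]=(g[y0:y1,x0:x1]<115)
    m=cv2.morphologyEx(m,cv2.MORPH_CLOSE,np.ones((3,3)))
    c=max(cv2.findContours(m,0,2)[0],key=cv2.contourArea).reshape(-1,2)
    P=plane(ci,T,c,.012)[:,:2].astype(np.float32)
    r=cv2.minAreaRect(P); e=cv2.minEnclosingCircle(P)
    print(n,r,e, cv2.boundingRect(c))
# inner floor via depth: points
dep=np.load("pics/top0.npy");P=cloud(ci,T,dep); print(P[150:170,230:242,2].mean(),P[160:172,300:310,2].mean(),P[150:170,410:425,2].mean(),P[200:205,340:350,2].mean())
E
```

```text
dish ((0.6389970183372498, 0.212833970785141), (0.1050482764840126, 0.10504469275474548), 1.17220938205719) ((0.6403704285621643, 0.2128015011548996), 0.0552748404443264) (215, 136, 44, 43)
bay ((0.615586519241333, 0.013682249933481216), (0.06955758482217789, 0.12855762243270874), 3.9589529037475586) ((0.6152771711349487, 0.0128973089158535), 0.0706057921051979) (292, 152, 54, 30)
sq ((0.6328464150428772, -0.22965334355831146), (0.12252821773290634, 0.11973787099123001), 87.91226196289062) ((0.6332509517669678, -0.2295311838388443), 0.08340165764093399) (393, 135, 51, 50)
0.0038031378316811405 0.004424364002390703 0.0045174486402707326 7.97489216272762e-05
```

Emit:
send_rows(moves=[[0.02,0,-0.02,0.822],[0.02,0,0,0.822],[0.02,0,0,0.822],[0.02,0,0,0.822],[0.02,0,0,0.822]])

```text
clock: 0.6
eef_pos: [0.2965, -0.4336, 0.2509]
tool_rot: [1.0, -0.002, -0.0, -0.0]
ft_force: [-0.1, 0.3, 0.2]
grip_width: 0.0858
```

Emit:
send_rows(moves=[[0.035,-0.03,0.015,0],[0.035,-0.03,0.02,0],[0.035,-0.03,0.02,0],[0.035,-0.03,0.02,0],[0.0345,-0.03,0.02,0],[0,-0.03,0.02,0],[0,-0.03,0.015,0],[0,-0.0116,0,0],[0,0,0,0]])

```text
clock: 1.5
eef_pos: [0.4696, -0.2117, 0.1213]
tool_rot: [1.0, 0.001, -0.001, -0.0]
ft_force: [-0.5, -0.6, -0.2]
grip_width: 0.0851
```

```bash
cat >> h.py <<'E'
def wrist(name):
    o=monitor.get_obs(); im,d=cams.camera("wrist"); cv2.imwrite(f"pics/{name}.png",im)
    ci,T=T_of("wrist",o); P=cloud(ci,T,d); ok=d>0
    return o,im,d,ci,T,P
def blobs(P,d,near,rad=.08,zmin=.008):
    m=((P[...,2]>zmin)&(P[...,2]<.09)&(d>0)&(np.hypot(P[...,0]-near[0],P[...,1]-near[1])<rad)).astype(np.uint8)
    k,l,s,c=cv2.connectedComponentsWithStats(m)
    for i in range(1,k):
        if s[i,4]<60: continue
        q=P[l==i]; zt=np.percentile(q[:,2],97); t=q[q[:,2]>zt-.006]
        ce=cv2.minEnclosingCircle(t[:,:2].astype(np.float32)); f=cv2.minEnclosingCircle(q[:,:2].astype(np.float32))
        print(c[i].round(),s[i,4],"zt %.4f"%zt,"top",t.mean(0).round(4),"topcirc",np.round([*ce[0],ce[1]],4),"allcirc",np.round([*f[0],f[1]],4))
E
python3 - <<'E'
from h import *
o,im,d,ci,T,P=wrist("w1"); print(o["eef_pos"],o["tool_rot"]); blobs(P,d,(.471,-.212))
E
```

```text
[ 0.46964802 -0.21171934  0.12134173] [ 9.99999062e-01  1.11702586e-03 -7.52584165e-04 -2.46885673e-04]
[321. 216.] 3401 zt 0.0639 top [ 0.4692 -0.2098  0.0626] topcirc [ 0.4683 -0.2102  0.0224] allcirc [ 0.4683 -0.2102  0.0224]
```

View pics/w1.png

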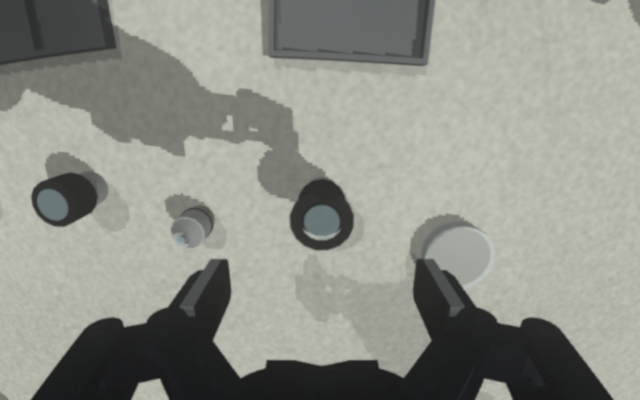

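Emit:
send_rows(moves=[[-0.001,-0.001,0.025,0],[0,0,0.025,0],[0,0,0.025,0],[0,0,0.02,0],[0,0,0.014,0],[0,0,0,0],[0,0,0,0]])

```text
clock: 2.25
eef_pos: [0.4697, -0.2137, 0.0135]
tool_rot: [1.0, -0.001, 0.001, 0.001]
ft_force: [0.2, 0.2, 0.8]
grip_width: 0.0855
```

Emit:
send_rows(claw=-1, moves=[[0,0,0,0],[0,0,0,0],[0,0,0,0],[0,0,0,0],[0,0,0,0],[0,0,0,0],[0,0,0,0],[0,0,0,0]])

```text
clock: 3.05
eef_pos: [0.4696, -0.2117, 0.0133]
tool_rot: [1.0, 0.0, 0.001, -0.0]
ft_force: [-0.5, 2.5, 5.5]
grip_width: 0.0375
```

Emit:
send_rows(moves=[[0,0,-0.01,0],[0,0,-0.02,0],[0,0,-0.02,0],[0,0,-0.02,0],[0,0,0,0],[0,0,0,0]])

```text
clock: 3.65
eef_pos: [0.4691, -0.2122, 0.0826]
tool_rot: [1.0, -0.0, 0.0, 0.0]
ft_force: [-1.2, -0.3, -1.6]
grip_width: 0.037
```

```bash
python3 - <<'E'
from h import *
o,im,d,ci,T,P=wrist("w2"); print(o["eef_pos"],o["grip_width"],o["ft_force"])
# tray edges in wrist view
im2,_=cams.camera("side"); cv2.imwrite("pics/s2.png",im2)
E
```

```text
[ 0.4690595  -0.21222884  0.08262961] 0.036972666566012356 [-1.15464113 -0.25370328 -1.61913383]
```

View pics/w2.png

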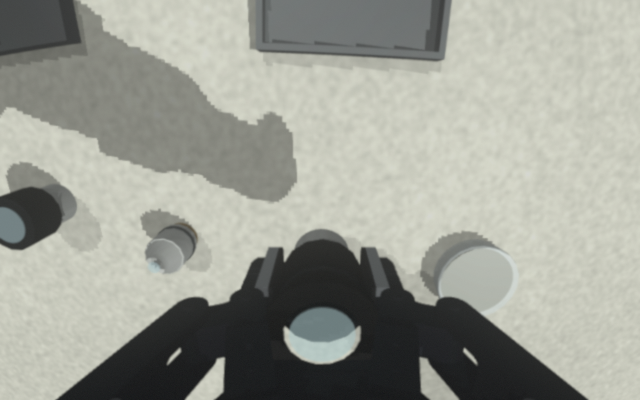

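View pics/s2.png

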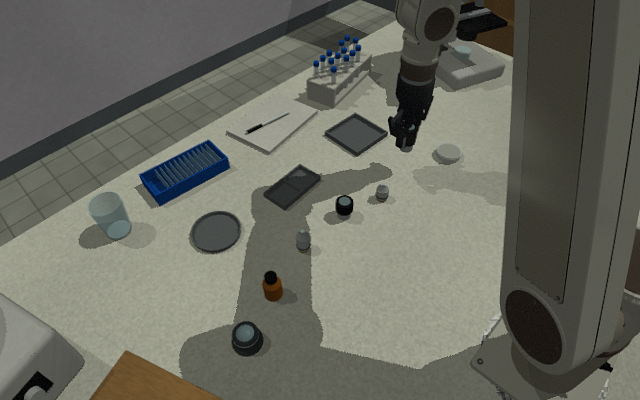

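Emit:
send_rows(moves=[[0.02,0.003,0,0],[0.03,0.003,0,0],[0.03,0.003,0,0],[0.03,0.003,0,0],[0.03,0.003,0,0],[0.03,0.003,0,0],[0.016,0,0,0],[0,0,0,0],[0,0,0,0],[0,0,0,0]])

```text
clock: 4.75
eef_pos: [0.6535, -0.2299, 0.0815]
tool_rot: [1.0, -0.0, -0.001, -0.0]
ft_force: [0.8, 0.5, -0.6]
grip_width: 0.0373
```

```bash
python3 - <<'E'
from h import *
o=monitor.get_obs(); print(o["eef_pos"],o["tool_rot"],o["grip_width"],o["joint_pos"])
im,d=cams.camera("top"); cv2.imwrite("pics/t3.png",im)
im,d=cams.camera("side"); cv2.imwrite("pics/s3.png",im[60:260,200:520].repeat(2,0).repeat(2,1))
# wrist w2 tray edge
im=cv2.imread("pics/w2.png")
o2=dict(eef_pos=np.array([.469,-.212,.0826]),tool_rot=np.array([1,0,0,0.]))
ci,T=T_of("wrist",o2); print(plane(ci,T,[(257,47),(443,57),(448,5)],.014))
E
```

```text
[ 0.65346812 -0.2299061   0.08146977] [ 9.99998931e-01 -2.65446382e-04 -1.38590934e-03 -3.83386942e-04] 0.0372662175819844 [-3.38213596e-01  7.15220719e-01  3.65078201e-01  1.22352307e+00
 -1.95599016e-04  2.80391023e+00]
[[ 0.57786015 -0.17162073  0.014     ]
 [ 0.57273385 -0.28546525  0.014     ]
 [ 0.60213203 -0.28587515  0.014     ]]
```

View pics/s3.png

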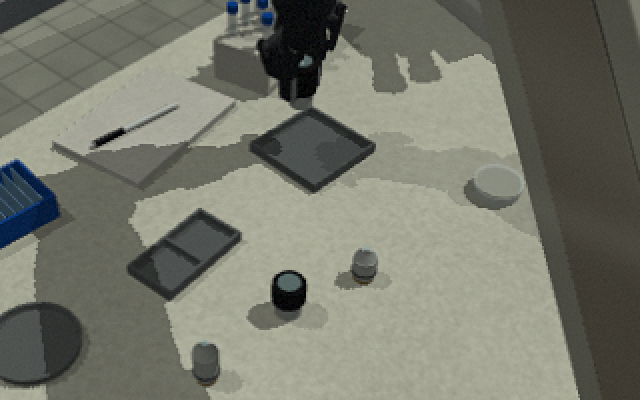

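Emit:
send_rows(moves=[[-0.01,0.013,0,0],[-0.0105,0.012,0,0],[0,0,0.01,0],[0,0,0.02,0],[0,0,0.015,0],[0,0,0.01,0],[0,0,0.005,0],[0,0,0.003,0],[0,0,0.001,0],[0,0,0.001,0],[0,0,0,0],[0,0,0,0]])

```text
clock: 6.05
eef_pos: [0.6349, -0.2551, 0.0182]
tool_rot: [1.0, -0.0, 0.0, 0.0]
ft_force: [0.2, -0.5, -1.0]
grip_width: 0.0375
```

```bash
python3 - <<'E'
from h import *
o,im,d,ci,T,P=wrist("w4");print(o["eef_pos"],o["tool_rot"],o["grip_width"],o["ft_force"])
E
```

```text
[ 0.63489577 -0.25514469  0.01817328] [ 9.99999884e-01 -4.99640907e-05  4.48799158e-04  1.66233539e-04] 0.03751624467764608 [ 0.23147469 -0.48759104 -0.96539219]
```

View pics/w4.png

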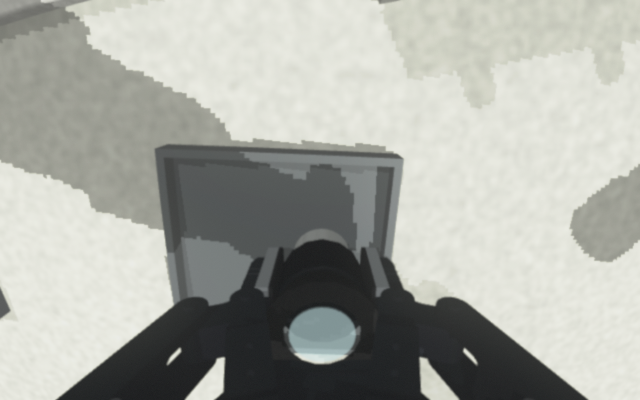

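Emit:
send_rows(moves=[[0,0,0.001,0],[0,0,0,0],[0,0,0,0]])

```text
clock: 6.4
eef_pos: [0.6348, -0.2552, 0.0174]
tool_rot: [1.0, -0.0, 0.0, 0.0]
ft_force: [-0.7, 0.3, 3.4]
grip_width: 0.0374
```

Emit:
send_rows(moves=[[0,0,0.001,0],[0,0,0,0],[0,0,0,0]])

```text
clock: 6.7
eef_pos: [0.6349, -0.2552, 0.0173]
tool_rot: [1.0, -0.0, 0.001, 0.0]
ft_force: [-2.9, 0.9, 8.4]
grip_width: 0.0377
```

Emit:
send_rows(claw=0.5, moves=[[0,0,0,0],[0,0,0,0],[0,0,0,0],[0,0,0,0],[0,0,-0.01,0],[0,0,-0.03,0],[0,0,-0.05,0],[0,0,-0.04,0],[0,0,0,0]])

```text
clock: 7.6
eef_pos: [0.6388, -0.2568, 0.155]
tool_rot: [1.0, -0.0, 0.007, 0.003]
ft_force: [0.9, 0.1, -0.0]
grip_width: 0.0642
```

```bash
python3 - <<'E'
from h import *
o,im,d,ci,T,P=wrist("w5");print(o["eef_pos"],o["tool_rot"],o["grip_width"],o["ft_force"]); blobs(P,d,(.633,-.255),.06,.025)
E
```

```text
[ 0.63878334 -0.25683037  0.15504963] [ 9.99970460e-01 -1.10280003e-04  7.12745886e-03  2.87503511e-03] 0.0642204075072566 [ 0.86493191  0.1080735  -0.01344703]
[319. 209.] 2625 zt 0.0680 top [ 0.6345 -0.2538  0.0666] topcirc [ 0.6338 -0.2537  0.0221] allcirc [ 0.6338 -0.2537  0.0221]
```

View pics/w5.png

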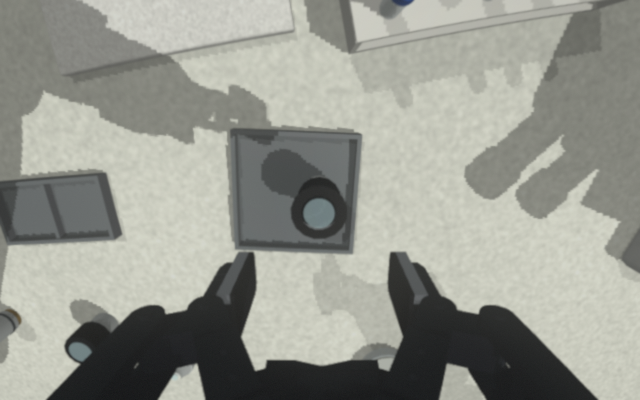

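Emit:
send_rows(claw=1, moves=[[0,0,0,-0.982],[0,0,0,-0.982],[0,0,0,-0.982],[0,0,0,-0.982],[0,0,0,-0.982],[0,0,0,-0.982],[0,0,0,-0.982],[0,0,0,-0.982],[0,0,0,-0.982],[0,0,0,-0.982],[0,0,0,-0.982],[0,0,0,-0.982],[0,0,0,-0.982],[0,0,0,-0.982],[0,0,0,-0.982],[0,0,0,-0.982],[0,0,0,0],[0,0,0,0]])

```text
clock: 9.45
eef_pos: [0.634, -0.2549, 0.1447]
tool_rot: [0.708, 0.706, -0.0, -0.001]
ft_force: [0.4, 0.9, 0.1]
grip_width: 0.0854
```

Emit:
send_rows(moves=[[0.025,-0.02,0.003,0],[0.032,-0.02,0.003,0],[0.032,-0.02,0.003,0],[0.032,-0.02,0.003,0],[0.032,-0.02,0.003,0],[0.032,-0.02,0.003,0],[0.032,-0.02,0.003,0],[0.03,-0.02,0.003,0],[0,0,0,0],[0,0,0,0],[0,0,0,0]])

```text
clock: 10.55
eef_pos: [0.4754, -0.0086, 0.1219]
tool_rot: [0.707, 0.707, 0.0, 0.001]
ft_force: [0.8, -0.0, 0.3]
grip_width: 0.0857
```

```bash
python3 - <<'E'
from h import *
o,im,d,ci,T,P=wrist("w6");print(o["eef_pos"],o["tool_rot"],o["joint_pos"]); blobs(P,d,(.475,-.01),.06)
E
```

```text
[ 0.47541672 -0.00864905  0.12194165] [7.07440967e-01 7.06772073e-01 3.58660533e-04 6.21289801e-04] [-1.79690122e-02  2.71230772e-01 -2.53397114e-01  1.04477630e+00
 -3.47111147e-04  1.55377303e+00]
[318. 204.] 2311 zt 0.0478 top [ 0.474  -0.0058  0.0464] topcirc [ 0.4739 -0.007   0.0192] allcirc [ 0.4737 -0.0069  0.0193]
```

View pics/w6.png

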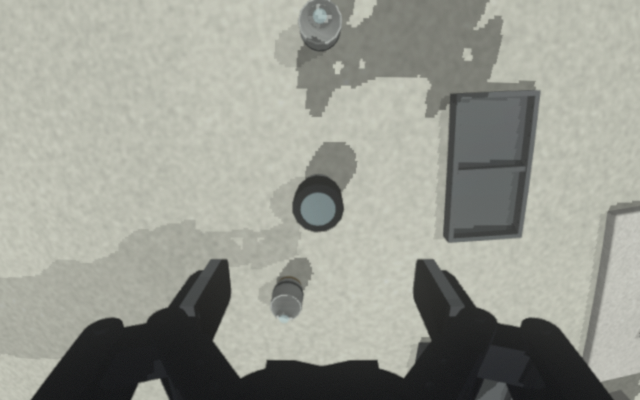

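Emit:
send_rows(moves=[[0.0015,-0.0015,0.025,0],[0,0,0.025,0],[0,0,0.025,0],[0,0,0.02,0],[0,0,0.014,0],[0,0,0,0],[0,0,0,0]])

```text
clock: 11.3
eef_pos: [0.4735, -0.0073, 0.0126]
tool_rot: [0.708, 0.707, -0.0, -0.0]
ft_force: [-0.0, -1.3, 0.7]
grip_width: 0.0852
```

Emit:
send_rows(claw=-1, moves=[[0,0,0,0],[0,0,0,0],[0,0,0,0],[0,0,0,0],[0,0,0,0],[0,0,0,0],[0,0,0,0],[0,0,0,0]])

```text
clock: 12.1
eef_pos: [0.4737, -0.0066, 0.0135]
tool_rot: [0.707, 0.707, 0.001, 0.001]
ft_force: [-1.7, -0.9, 5.7]
grip_width: 0.0363
```

Emit:
send_rows(moves=[[0,0,-0.01,0],[0,0,-0.025,0],[0,0,-0.03,0],[0,0,-0.025,0],[0,0,0,0],[0,0,0,0]])

```text
clock: 12.7
eef_pos: [0.4732, -0.0066, 0.1031]
tool_rot: [0.707, 0.707, 0.0, 0.0]
ft_force: [-0.1, 0.7, -0.3]
grip_width: 0.0367
```

Emit:
send_rows(moves=[[-0.013,0.01,0,0],[-0.0255,0.02,0,0],[-0.0255,0.02,0,0],[-0.0255,0.025,0,0],[-0.026,0.025,0,0],[-0.026,0.02,0,0],[-0.026,0.02,0,0],[-0.026,0.02,0,0],[0,0,0,0],[0,0,0,0],[0,0,0,0]])

```text
clock: 13.8
eef_pos: [0.6318, -0.1997, 0.1011]
tool_rot: [0.707, 0.707, -0.001, -0.001]
ft_force: [-0.4, -0.6, -1.8]
grip_width: 0.0364
```

```bash
python3 - <<'E'
from h import *
o,im,d,ci,T,P=wrist("w7");print(o["eef_pos"],o["tool_rot"],o["grip_width"])
E
```

```text
[ 0.63175455 -0.19965967  0.10109602] [ 7.07003206e-01  7.07208462e-01 -6.78054501e-04 -1.48247428e-03] 0.036422457482935634
```

View pics/w7.png

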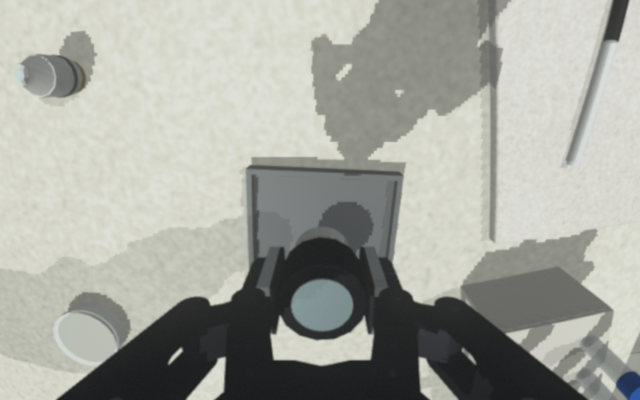

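Emit:
send_rows(moves=[[0,0,0.01,0],[0,0,0.025,0],[0,0,0.02,0],[0,0,0.015,0],[0,0,0.007,0],[0,0,0.004,0],[0,0,0.002,0],[0,0,0.001,0],[0,0,0,0],[0,0,0,0]])

```text
clock: 14.85
eef_pos: [0.6335, -0.2003, 0.0194]
tool_rot: [0.707, 0.707, 0.0, 0.001]
ft_force: [-1.0, -0.7, -1.0]
grip_width: 0.037
```

Emit:
send_rows(moves=[[0,0,0.001,0],[0,0,0,0],[0,0,0,0]])

```text
clock: 15.15
eef_pos: [0.633, -0.2001, 0.0177]
tool_rot: [0.707, 0.707, 0.0, 0.0]
ft_force: [-1.2, -0.3, -0.5]
grip_width: 0.0363
```

Emit:
send_rows(moves=[[0,0,0.001,0],[0,0,0,0],[0,0,0,0]])

```text
clock: 15.45
eef_pos: [0.633, -0.2002, 0.0176]
tool_rot: [0.707, 0.707, 0.0, 0.0]
ft_force: [-3.0, 1.0, 5.7]
grip_width: 0.0369
```

Contact; release and rise.

Emit:
send_rows(claw=0.3, moves=[[0,0,0,0],[0,0,0,0],[0,0,0,0],[0,0,0,0],[0,0,-0.01,0],[0,0,-0.03,0],[0,0,-0.05,0],[0,0,-0.03,0],[0,0,0,0],[0,0,0,0],[0,0,0,0]])

```text
clock: 16.55
eef_pos: [0.6321, -0.1998, 0.1355]
tool_rot: [0.707, 0.707, -0.0, -0.001]
ft_force: [0.3, -0.0, -0.2]
grip_width: 0.0556
```

```bash
python3 - <<'E'
from h import *
o,im,d,ci,T,P=wrist("w8");print(o["eef_pos"],o["tool_rot"],o["grip_width"],o["ft_force"]); blobs(P,d,(.633,-.22),.09,.025)
E
```

```text
[ 0.63212149 -0.19982231  0.13549641] [ 7.07051376e-01  7.07161270e-01 -4.98366516e-04 -1.02051658e-03] 0.055646856834821366 [ 0.25376018 -0.04560628 -0.18051097]
[323. 203.] 2137 zt 0.0519 top [ 0.6343 -0.1994  0.0504] topcirc [ 0.6343 -0.2004  0.0191] allcirc [ 0.6343 -0.2004  0.0192]
[322. 271.] 2924 zt 0.0675 top [ 0.6338 -0.2528  0.0662] topcirc [ 0.634  -0.254   0.0223] allcirc [ 0.634  -0.254   0.0223]
```

View pics/w8.png

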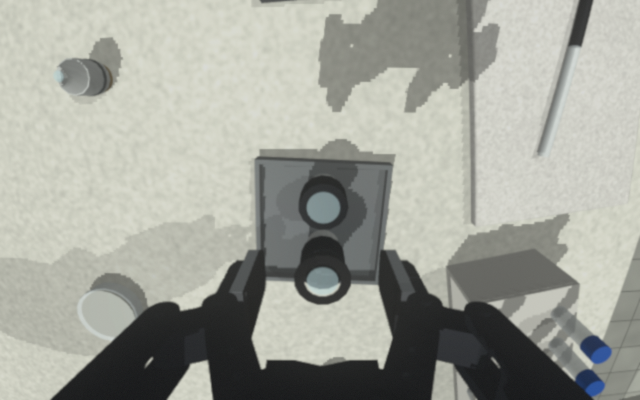

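Emit:
send_rows(claw=1, moves=[[0.01,-0.015,0,0],[0.015,-0.03,0.003,0],[0.015,-0.03,0.003,0],[0.015,-0.03,0.003,0],[0.015,-0.03,0.003,0],[0.014,-0.03,0.003,0],[0.014,-0.023,0,0],[0,0,0,0],[0,0,0,0],[0,0,0,0]])

```text
clock: 17.6
eef_pos: [0.4459, -0.1025, 0.1214]
tool_rot: [0.707, 0.707, 0.0, 0.0]
ft_force: [0.6, -0.8, 0.2]
grip_width: 0.0856
```

```bash
python3 - <<'E'
from h import *
o,im,d,ci,T,P=wrist("w9");print(o["eef_pos"],o["tool_rot"]); blobs(P,d,(.445,-.1),.06)
E
```

```text
[ 0.44586877 -0.10247541  0.12138514] [7.07078877e-01 7.07134644e-01 8.35101848e-05 2.22001333e-04]
[319. 201.] 1215 zt 0.0470 top [ 0.4457 -0.1005  0.045 ] topcirc [ 0.4454 -0.1039  0.0082] allcirc [ 0.4455 -0.1021  0.0145]
```

View pics/w9.png

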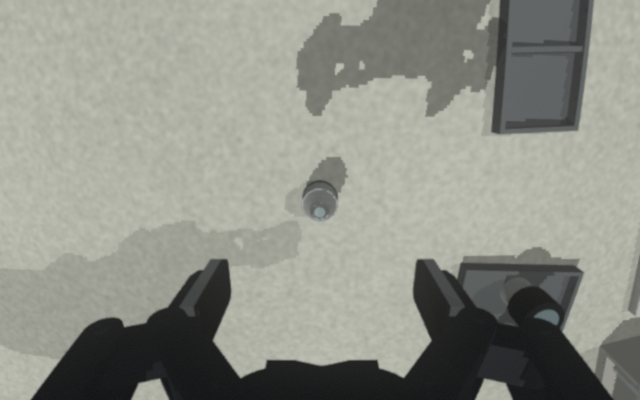

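Emit:
send_rows(moves=[[0,0,0.025,0],[0,0,0.025,0],[0,0,0.025,0],[0,0,0.021,0],[0,0,0.0145,0],[0,0,0,0],[0,0,0,0]])

```text
clock: 18.35
eef_pos: [0.4454, -0.1024, 0.0109]
tool_rot: [0.707, 0.707, -0.0, -0.0]
ft_force: [0.0, -0.8, 1.4]
grip_width: 0.0857
```

Emit:
send_rows(claw=-1, moves=[[0,0,0,0],[0,0,0,0],[0,0,0,0],[0,0,0,0],[0,0,0,0],[0,0,0,0],[0,0,0,0],[0,0,0,0],[0,0,0,0]])

```text
clock: 19.25
eef_pos: [0.4454, -0.1022, 0.0119]
tool_rot: [0.707, 0.707, 0.0, 0.001]
ft_force: [-1.0, 0.5, 5.6]
grip_width: 0.026
```

Emit:
send_rows(moves=[[0,0,-0.005,0],[0,0,-0.015,0],[0,0,-0.025,0],[0,0,-0.025,0],[0,0,0,0],[0,0,0,0]])

```text
clock: 19.85
eef_pos: [0.4452, -0.1021, 0.0813]
tool_rot: [0.707, 0.707, 0.0, 0.0]
ft_force: [0.6, 0.2, -2.1]
grip_width: 0.0258
```

```bash
python3 - <<'E'
from h import *
o,im,d,ci,T,P=wrist("w10");print(o["eef_pos"],o["tool_rot"],o["grip_width"],o["ft_force"])
E
```

```text
[ 0.44516211 -0.10213715  0.08125022] [7.07020811e-01 7.07192563e-01 2.84935907e-04 4.13177941e-04] 0.02579023286197855 [ 0.62056493  0.21676072 -2.06394032]
```

View pics/w10.png

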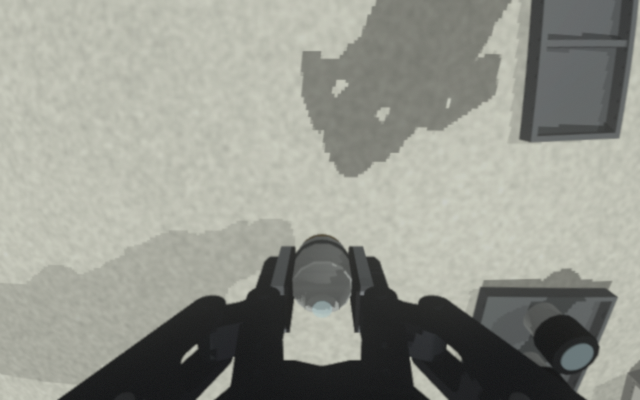

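```bash
python3 - <<'E'
from h import *
ci=cams.camera_info("wrist")
def TT(p):
    return T_of("wrist",dict(eef_pos=np.array(p),tool_rot=np.array([.70711,.70711,0,0])))
ci,T=TT([.4452,-.1021,.0813]); print(plane(ci,T,[(523,139),(618,137),(535,0),(634,0)],.014)[:,:2])
ci,T=TT([.4459,-.1025,.1214]); print(plane(ci,T,[(496,131),(579,128)],.014)[:,:2])
ci,T=TT([.4754,-.0086,.1219]); c=plane(ci,T,[(448,239),(521,235),(539,92),(454,95)],.014)[:,:2];print(c,c.mean(0))
E
```

```text
[[ 0.58048947 -0.0482324 ]
 [ 0.65059715 -0.04527352]
 [ 0.57480714  0.03565281]
 [ 0.64270551  0.0413354 ]]
[[ 0.58338414 -0.04802974]
 [ 0.65284365 -0.04417544]]
[[ 0.58589361 -0.04657173]
 [ 0.6511016  -0.04332888]
 [ 0.64318581  0.07608889]
 [ 0.57638561  0.07219923]] [0.61414166 0.01459688]
```

Emit:
send_rows(moves=[[0.01,0.015,0,0],[0.015,0.03,0,0],[0.015,0.03,0,0],[0.015,0.03,0,0],[0.015,0.03,0,0],[0.016,0.026,0,0],[0,0.01,0,0],[0,0,0,0],[0,0,0,0],[0,0,0,0]])

```text
clock: 20.9
eef_pos: [0.6143, -0.0165, 0.08]
tool_rot: [0.707, 0.707, -0.001, -0.001]
ft_force: [0.1, -0.7, -1.7]
grip_width: 0.0262
```

```bash
python3 - <<'E'
from h import *
o,im,d,ci,T,P=wrist("w11");print(o["eef_pos"],o["tool_rot"],o["grip_width"],o["ft_force"])
E
```

```text
[ 0.6143198  -0.01647336  0.08003967] [ 0.70724996  0.70696213 -0.00101649 -0.00100769] 0.026180105277681744 [ 0.07012333 -0.69929895 -1.66782376]
```

View pics/w11.png

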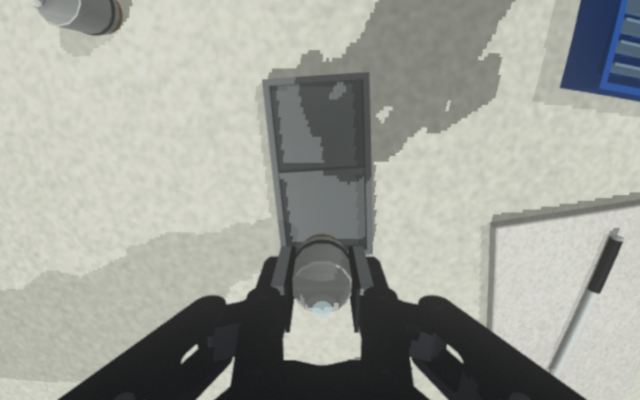

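Emit:
send_rows(moves=[[0,0,0.01,0],[0,0,0.02,0],[0,0,0.015,0],[0,0,0.01,0],[0,0,0.005,0],[0,0,0.003,0],[0,0,0.001,0],[0,0,0.001,0],[0,0,0,0],[0,0,0,0]])

```text
clock: 21.95
eef_pos: [0.6164, -0.0161, 0.0166]
tool_rot: [0.707, 0.707, 0.0, 0.0]
ft_force: [1.0, 0.3, -1.7]
grip_width: 0.0258
```

Emit:
send_rows(moves=[[0,0,0.001,0],[0,0,0,0],[0,0,0,0]])

```text
clock: 22.25
eef_pos: [0.6164, -0.0161, 0.0159]
tool_rot: [0.707, 0.707, 0.0, 0.0]
ft_force: [-0.5, 0.6, 4.6]
grip_width: 0.0264
```

Emit:
send_rows(moves=[[0,0,0.001,0],[0,0,0,0],[0,0,0,0]])

```text
clock: 22.55
eef_pos: [0.6164, -0.0161, 0.0159]
tool_rot: [0.707, 0.707, 0.001, 0.001]
ft_force: [-3.6, -0.5, 10.2]
grip_width: 0.026
```

```bash
python3 - <<'E'
from h import *
o,im,d,ci,T,P=wrist("w12");print(o["eef_pos"],o["tool_rot"],o["grip_width"],o["ft_force"])
E
```

```text
[ 0.61643115 -0.01607744  0.01592438] [7.07027135e-01 7.07185942e-01 5.69347939e-04 5.91926668e-04] 0.025977659305625716 [-3.59990684 -0.45413451 10.17191206]
```

View pics/w12.png

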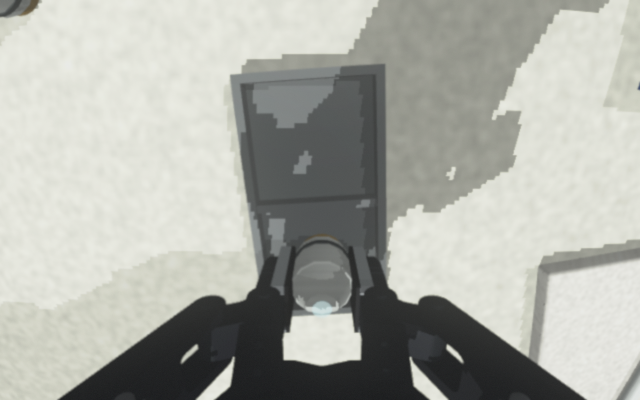

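Emit:
send_rows(claw=0.1, moves=[[0,0,0,0],[0,0,0,0],[0,0,0,0],[0,0,0,0],[0,0,-0.01,0],[0,0,-0.03,0],[0,0,-0.05,0],[0,0,-0.03,0],[0,0,0,0],[0,0,0,0],[0,0,0,0]])

```text
clock: 23.7
eef_pos: [0.615, -0.0161, 0.1331]
tool_rot: [0.707, 0.707, -0.001, -0.001]
ft_force: [-0.3, -0.2, -1.0]
grip_width: 0.0471
```

```bash
python3 - <<'E'
from h import *
o,im,d,ci,T,P=wrist("w13");print(o["eef_pos"],o["tool_rot"],o["grip_width"],o["ft_force"]); blobs(P,d,(.616,-.016),.05,.022)
E
```

```text
[ 0.61502019 -0.01607349  0.13308766] [ 0.70703757  0.70717512 -0.0007605  -0.00080125] 0.04705023371513521 [-0.34755524 -0.20953905 -1.03168573]
[324. 200.] 1039 zt 0.0509 top [ 0.6178 -0.0144  0.049 ] topcirc [ 0.6179 -0.0163  0.0085] allcirc [ 0.6177 -0.0169  0.0142]
```

View pics/w13.png

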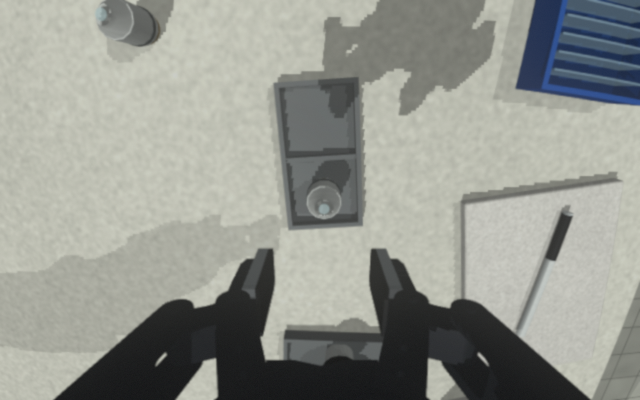

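Emit:
send_rows(claw=1, moves=[[0.015,-0.015,0,0],[0.025,-0.025,0.003,0],[0.025,-0.025,0.003,0],[0.025,-0.025,0.003,0],[0.025,-0.025,0.003,0],[0.015,-0.025,0,0],[0,0,0,0],[0,0,0,0],[0,0,0,0]])

```text
clock: 24.65
eef_pos: [0.4765, 0.1135, 0.1217]
tool_rot: [0.707, 0.707, -0.0, 0.0]
ft_force: [0.3, 0.3, -0.1]
grip_width: 0.0858
```

```bash
python3 - <<'E'
from h import *
o,im,d,ci,T,P=wrist("w14");print(o["eef_pos"],o["tool_rot"]); blobs(P,d,(.476,.114),.06)
E
```

```text
[0.47654776 0.11351715 0.1216941 ] [ 7.07233414e-01  7.06980109e-01 -1.38965535e-04  7.41661410e-05]
[319. 199.] 1421 zt 0.0568 top [0.4756 0.1188 0.0548] topcirc [0.4758 0.1168 0.0085] allcirc [0.4755 0.1171 0.0144]
```

View pics/w14.png

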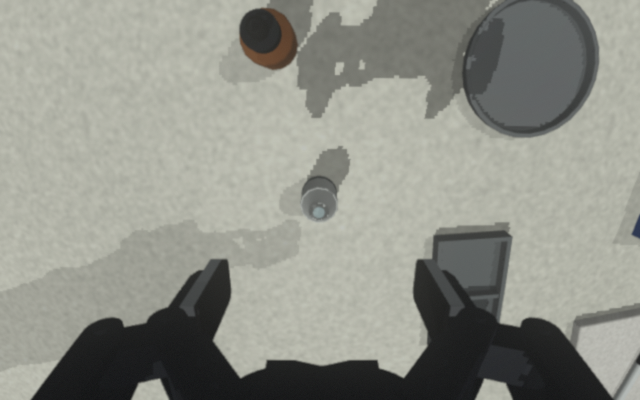

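Emit:
send_rows(moves=[[0.003,-0.001,0.025,0],[0,0,0.025,0],[0,0,0.025,0],[0,0,0.02,0],[0,0,0.012,0],[0,0,0,0],[0,0,0,0]])

```text
clock: 25.4
eef_pos: [0.4757, 0.1167, 0.0154]
tool_rot: [0.707, 0.707, 0.0, 0.0]
ft_force: [0.4, 0.8, 0.3]
grip_width: 0.0855
```

Emit:
send_rows(claw=-1, moves=[[0,0,0,0],[0,0,0,0],[0,0,0,0],[0,0,0,0],[0,0,0,0],[0,0,0,0],[0,0,0,0],[0,0,0,0],[0,0,0,0]])

```text
clock: 26.3
eef_pos: [0.4754, 0.1171, 0.0159]
tool_rot: [0.707, 0.707, 0.001, 0.0]
ft_force: [-1.7, -0.4, 5.8]
grip_width: 0.0264
```

Emit:
send_rows(moves=[[0,0,-0.005,0],[0,0,-0.015,0],[0,0,-0.025,0],[0,0,-0.025,0],[0,0,0,0],[0,0,0,0]])

```text
clock: 26.9
eef_pos: [0.475, 0.1169, 0.085]
tool_rot: [0.707, 0.707, 0.0, 0.0]
ft_force: [-0.1, -0.4, -1.8]
grip_width: 0.0264
```

```bash
python3 - <<'E'
from h import *
o,im,d,ci,T,P=wrist("w15");print(o["eef_pos"],o["tool_rot"],o["grip_width"],o["ft_force"])
E
```

```text
[0.47495458 0.11690086 0.08502027] [7.07037994e-01 7.07175510e-01 2.36040282e-04 1.31575128e-04] 0.02635223267706269 [-0.06139589 -0.35804397 -1.82512244]
```

View pics/w15.png

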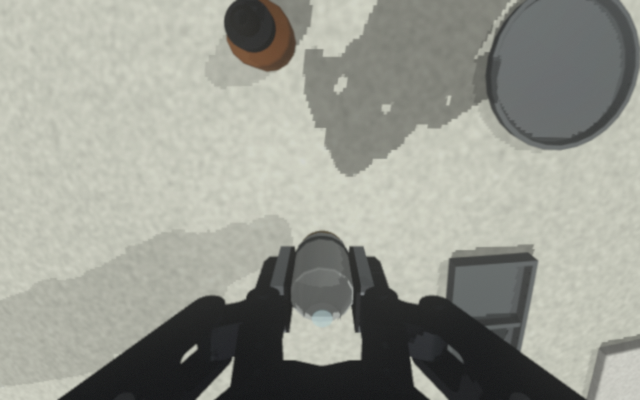

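Move to the +y bay (.612, .044): tool y +.137, tool x −.073.

Emit:
send_rows(moves=[[-0.008,0.012,0,0],[-0.015,0.025,0,0],[-0.015,0.025,0,0],[-0.015,0.025,0,0],[-0.012,0.025,0,0],[-0.008,0.025,0,0],[0,0,0,0],[0,0,0,0],[0,0,0,0]])

```text
clock: 27.85
eef_pos: [0.6108, 0.0436, 0.0837]
tool_rot: [0.707, 0.707, -0.001, -0.001]
ft_force: [0.2, -0.3, -1.3]
grip_width: 0.0265
```

```bash
python3 - <<'E'
from h import *
o,im,d,ci,T,P=wrist("w16");print(o["eef_pos"],o["tool_rot"],o["grip_width"],o["ft_force"])
im,d=cams.camera("side"); cv2.imwrite("pics/s16.png",im[100:300,150:470].repeat(2,0).repeat(2,1))
E
```

```text
[0.61075343 0.04364036 0.08374029] [ 0.70706478  0.70714719 -0.00112514 -0.00098941] 0.026462893209118772 [ 0.22817306 -0.2785131  -1.31622448]
```

View pics/w16.png

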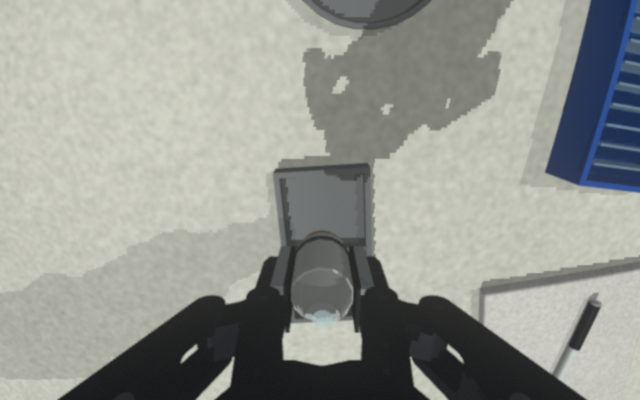

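View pics/s16.png

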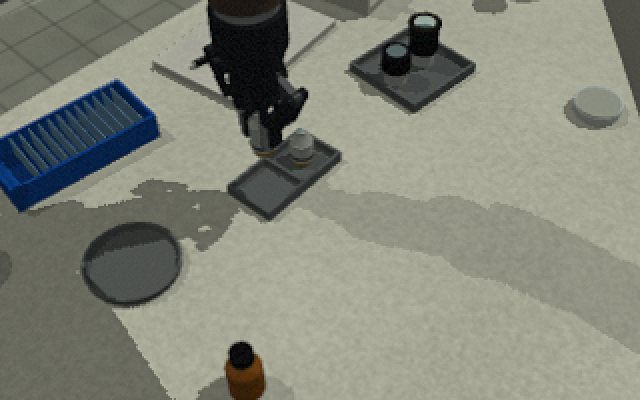

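Emit:
send_rows(moves=[[0,0,0.01,0],[0,0,0.02,0],[0,0,0.015,0],[0,0,0.01,0],[0,0,0.005,0],[0,0,0.003,0],[0,0,0.001,0],[0,0,0.001,0],[0,0,0,0],[0,0,0,0]])

```text
clock: 28.95
eef_pos: [0.6123, 0.0439, 0.0206]
tool_rot: [0.707, 0.707, 0.0, 0.0]
ft_force: [0.5, -0.3, -1.1]
grip_width: 0.0261
```

Emit:
send_rows(moves=[[0,0,0.001,0],[0,0,0,0],[0,0,0,0]])

```text
clock: 29.25
eef_pos: [0.6124, 0.0439, 0.0199]
tool_rot: [0.707, 0.707, 0.0, 0.0]
ft_force: [-1.1, 0.8, 4.5]
grip_width: 0.0265
```

Emit:
send_rows(moves=[[0,0,0.001,0],[0,0,0,0],[0,0,0,0]])

```text
clock: 29.55
eef_pos: [0.6124, 0.0439, 0.0199]
tool_rot: [0.707, 0.707, 0.001, 0.001]
ft_force: [-3.7, -1.8, 9.2]
grip_width: 0.0263
```

Emit:
send_rows(claw=0.1, moves=[[0,0,0,0],[0,0,0,0],[0,0,0,0],[0,0,0,0],[0,0,-0.01,0],[0,0,-0.03,0],[0,0,-0.05,0],[0,0,-0.03,0],[0,0,0,0],[0,0,0,0],[0,0,0,0]])

```text
clock: 30.65
eef_pos: [0.611, 0.0438, 0.1371]
tool_rot: [0.707, 0.707, -0.001, -0.001]
ft_force: [-0.2, 0.1, -0.5]
grip_width: 0.0472
```

```bash
python3 - <<'E'
from h import *
o,im,d,ci,T,P=wrist("w17");print(o["eef_pos"],o["tool_rot"],o["grip_width"],o["ft_force"]); blobs(P,d,(.614,.014),.08,.022)
E
```

```text
[0.61100867 0.04383988 0.13707953] [ 0.70703958  0.70717308 -0.00085279 -0.00073218] 0.04721720629329872 [-0.19407264  0.11279977 -0.53632511]
[324. 200.] 1195 zt 0.0608 top [0.6138 0.0456 0.0588] topcirc [0.6137 0.0439 0.0087] allcirc [0.6138 0.0437 0.0141]
[328. 263.] 887 zt 0.0506 top [ 0.6177 -0.0137  0.0485] topcirc [ 0.618  -0.0156  0.0085] allcirc [ 0.6178 -0.0167  0.0142]
```

View pics/w17.png

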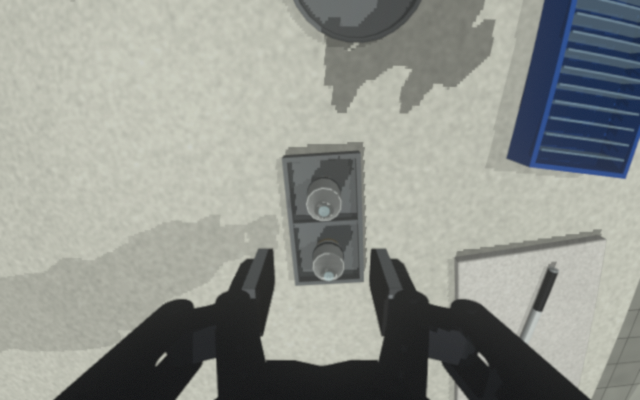

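Emit:
send_rows(claw=1, moves=[[0.02,-0.017,0,0],[0.03,-0.025,0,0],[0.04,-0.03,0,0],[0.04,-0.03,0,0],[0.04,-0.03,0,0],[0.04,-0.03,0,0],[0.04,-0.025,0,0],[0.032,-0.02,0,0],[0,0,0,0],[0,0,0,0],[0,0,0,0]])

```text
clock: 31.8
eef_pos: [0.4049, 0.3248, 0.1372]
tool_rot: [0.707, 0.707, -0.001, 0.0]
ft_force: [0.6, -0.1, 0.6]
grip_width: 0.0852
```

```bash
python3 - <<'E'
from h import *
o,im,d,ci,T,P=wrist("w18");print(o["eef_pos"],o["tool_rot"]); blobs(P,d,(.404,.326),.05,.012);blobs(P,d,(.445,.228),.05,.012)
m=(d>0)&(np.hypot(P[...,0]-.404,P[...,1]-.326)<.05)&(P[...,2]>.028)&(P[...,2]<.036); q=P[m][:,:2].astype(np.float32); print("rim",cv2.minEnclosingCircle(q))
E
```

```text
[0.40485768 0.32479025 0.13720945] [ 7.07349914e-01  7.06862783e-01 -1.04711984e-03  9.70732673e-05]
[318. 193.] 2675 zt 0.0418 top [0.4031 0.3285 0.0394] topcirc [0.4019 0.3299 0.0192] allcirc [0.4031 0.3272 0.0236]
[361. 298.] 1976 zt 0.0734 top [0.4415 0.2337 0.0725] topcirc [0.4421 0.2307 0.006 ] allcirc [0.4421 0.2314 0.0184]
rim ((0.40313807129859924, 0.3271945118904114), 0.02355954609811306)
```

View pics/w18.png

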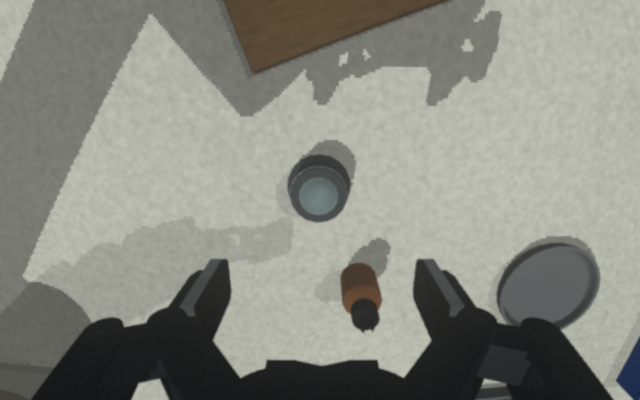

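Emit:
send_rows(moves=[[0.0025,-0.0015,0.025,0],[0,0,0.025,0],[0,0,0.025,0],[0,0,0.025,0],[0,0,0.02,0],[0,0,0.0085,0],[0,0,0,0],[0,0,0,0]])

```text
clock: 32.65
eef_pos: [0.4042, 0.3282, 0.0102]
tool_rot: [0.707, 0.707, 0.0, 0.0]
ft_force: [-0.5, -0.1, -0.4]
grip_width: 0.0851
```

Emit:
send_rows(claw=-1, moves=[[0,0,0,0],[0,0,0,0],[0,0,0,0],[0,0,0,0],[0,0,0,0],[0,0,0,0],[0,0,0,0],[0,0,0,0],[0,0,0,0]])

```text
clock: 33.55
eef_pos: [0.404, 0.3291, 0.0109]
tool_rot: [0.707, 0.707, 0.001, 0.0]
ft_force: [-0.6, -0.1, 5.1]
grip_width: 0.0441
```

```bash
python3 - <<'E'
from h import *
o,im,d,ci,T,P=wrist("w19");print(o["eef_pos"],o["tool_rot"],o["grip_width"],o["ft_force"])
E
```

```text
[0.40395787 0.32906089 0.01086842] [7.06939577e-01 7.07273078e-01 1.10772467e-03 3.31082054e-05] 0.044089003413233345 [-0.62107148 -0.05498589  5.06688179]
```

View pics/w19.png

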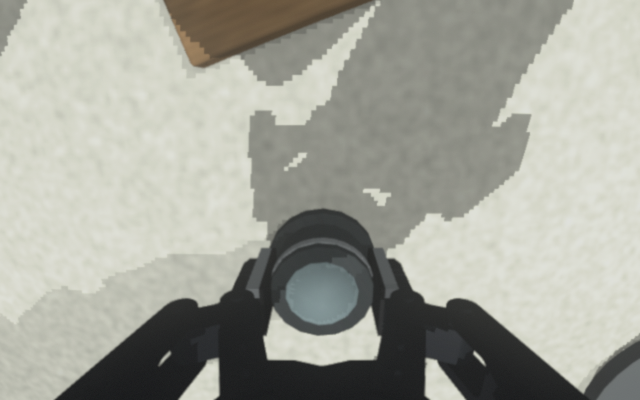

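Emit:
send_rows(moves=[[0,0,-0.005,0],[0,0,-0.015,0],[0,0,-0.025,0],[0,0,-0.03,0],[0,0,-0.025,0],[0,0,0,0],[0,0,0,0]])

```text
clock: 34.3
eef_pos: [0.4034, 0.3284, 0.1096]
tool_rot: [0.707, 0.707, 0.0, 0.0]
ft_force: [-0.2, -0.6, -1.6]
grip_width: 0.0442
```

```bash
python3 - <<'E'
from h import *
o=monitor.get_obs(); print(o["eef_pos"],o["grip_width"])
im=cv2.imread("pics/w15.png")
ci,T=T_of("wrist",dict(eef_pos=np.array([.4750,.1169,.0850]),tool_rot=np.array([.70711,.70711,0,0])))
c=plane(ci,T,[(487,75),(497,30),(515,125),(560,150),(610,125),(634,75)],.012)[:,:2].astype(np.float32)
print(c,cv2.minEnclosingCircle(c))
im=cv2.imread("pics/w18.png")
ci,T=T_of("wrist",dict(eef_pos=np.array([.4049,.3248,.1372]),tool_rot=np.array([.70735,.70686,-.001,0])))
c=plane(ci,T,[(498,295),(520,258),(565,243),(596,260),(599,285)],.012)[:,:2].astype(np.float32)
print(cv2.minEnclosingCircle(c))
E
```

```text
[0.40337162 0.32837171 0.10960089] 0.04422425829709435
[[0.5825259  0.21064258]
 [0.5855963  0.2376537 ]
 [0.6065342  0.17931007]
 [0.6427708  0.16290082]
 [0.6772729  0.18118069]
 [0.6878789  0.21530516]] ((0.6338751912117004, 0.21337924897670746), 0.054138049483299255)
((0.636428952217102, 0.2208666354417801), 0.054466377943754196)
```

Emit:
send_rows(moves=[[-0.006,0.012,0,0],[-0.012,0.025,0,0],[-0.012,0.025,0,0],[-0.012,0.025,0,0],[-0.012,0.025,0,0],[-0.012,0.025,0,0],[-0.012,0.025,0,0],[-0.012,0.025,0,0],[-0.012,0.025,0,0],[-0.012,0.0215,0,0],[0,0,0,0],[0,0,0,0],[0,0,0,0]])

```text
clock: 35.6
eef_pos: [0.6358, 0.2141, 0.108]
tool_rot: [0.707, 0.707, -0.001, -0.001]
ft_force: [-0.4, -0.3, -2.0]
grip_width: 0.0441
```

```bash
python3 - <<'E'
from h import *
o,im,d,ci,T,P=wrist("w20");print(o["eef_pos"],o["tool_rot"],o["grip_width"],o["ft_force"])
E
```

```text
[0.6357762  0.21411981 0.10804168] [ 0.70696293  0.70724891 -0.00134952 -0.00076321] 0.0441285748888844 [-0.39708335 -0.27509754 -2.04290809]
```

View pics/w20.png

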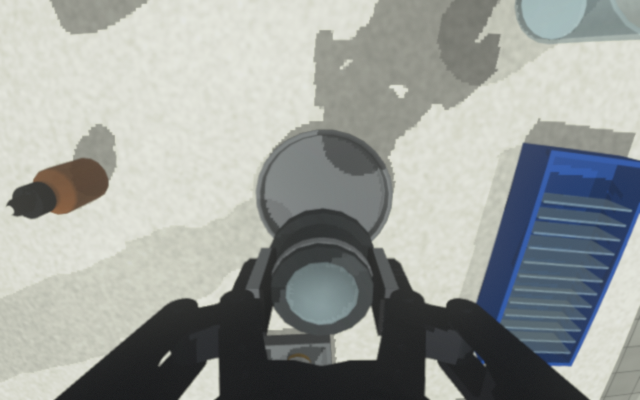

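Emit:
send_rows(moves=[[0,0,0.01,0],[0,0,0.025,0],[0,0,0.025,0],[0,0,0.015,0],[0,0,0.01,0],[0,0,0.005,0],[0,0,0.003,0],[0,0,0.001,0],[0,0,0.001,0],[0,0,0,0],[0,0,0,0]])

```text
clock: 36.75
eef_pos: [0.6373, 0.2145, 0.0152]
tool_rot: [0.707, 0.707, 0.0, 0.0]
ft_force: [-0.1, -0.5, -2.0]
grip_width: 0.044
```

Emit:
send_rows(moves=[[0,0,0.001,0],[0,0,0,0],[0,0,0,0]])

```text
clock: 37.05
eef_pos: [0.6374, 0.2145, 0.0149]
tool_rot: [0.707, 0.707, 0.001, 0.0]
ft_force: [-1.9, -0.8, 5.7]
grip_width: 0.0439
```

Emit:
send_rows(moves=[[0,0,0.001,0],[0,0,0,0],[0,0,0,0]])

```text
clock: 37.35
eef_pos: [0.6374, 0.2145, 0.0149]
tool_rot: [0.707, 0.707, 0.001, 0.0]
ft_force: [-3.9, -2.3, 9.7]
grip_width: 0.0442
```

Emit:
send_rows(claw=0.5, moves=[[0,0,0,0],[0,0,0,0],[0,0,0,0],[0,0,0,0],[0,0,-0.01,0],[0,0,-0.03,0],[0,0,-0.05,0],[0,0,-0.04,0],[0,0,0,0],[0,0,0,0],[0,0,0,0]])

```text
clock: 38.45
eef_pos: [0.6362, 0.2142, 0.1417]
tool_rot: [0.707, 0.707, -0.001, -0.0]
ft_force: [0.0, -0.5, -2.2]
grip_width: 0.0641
```

```bash
python3 - <<'E'
from h import *
o,im,d,ci,T,P=wrist("w21");print(o["eef_pos"],o["tool_rot"],o["grip_width"],o["ft_force"]); blobs(P,d,(.637,.214),.045,.02)
m=(d>0)&(np.hypot(P[...,0]-.637,P[...,1]-.214)<.065)&(P[...,2]>.009)&(P[...,2]<.016); q=P[m]; q=q[np.hypot(q[:,0]-.637,q[:,1]-.214)>.04]; print("dish",cv2.minEnclosingCircle(q[:,:2].astype(np.float32)))
E
```

```text
[0.63618391 0.21415887 0.14172217] [ 7.07043790e-01  7.07169148e-01 -8.36272511e-04 -4.18199871e-04] 0.0640826467503042 [ 0.00606526 -0.49169986 -2.18036923]
[323. 197.] 2609 zt 0.0457 top [0.6389 0.2142 0.0434] topcirc [0.6422 0.2148 0.0198] allcirc [0.6388 0.213  0.0236]
dish ((0.6384776830673218, 0.21625427901744843), 0.05407083407044411)
```

View pics/w21.png

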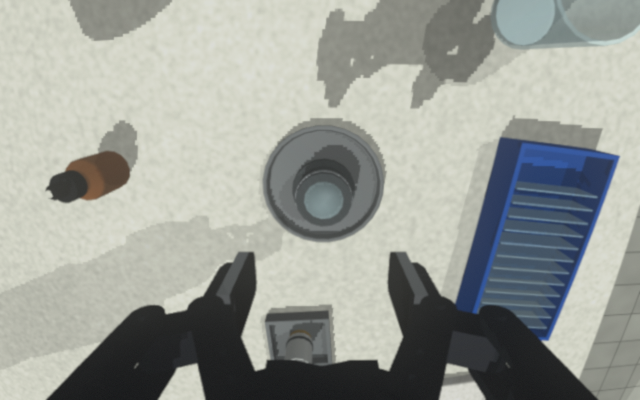

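```bash
python3 - <<'E'
from h import *
im,d=cams.camera("side"); cv2.imwrite("pics/s22.png",im)
im,d=cams.camera("top"); cv2.imwrite("pics/t22.png",im)
E
```

```text
(no output)
```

View pics/s22.png

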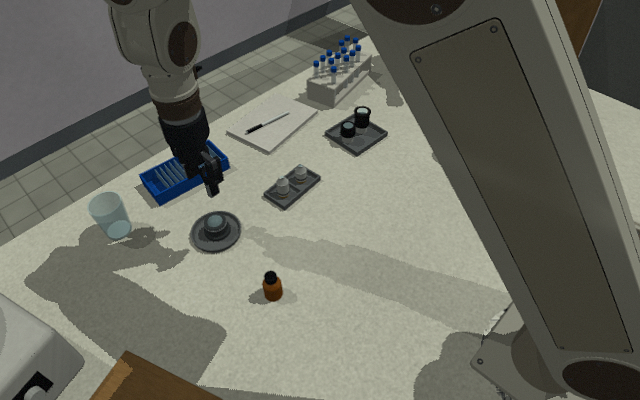

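View pics/t22.png

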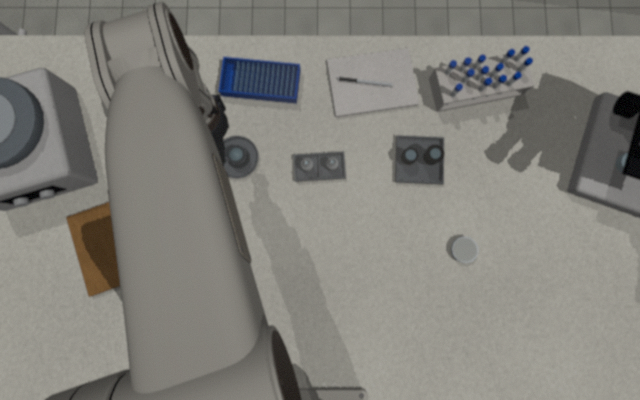

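All five stand in their trays (side view: condenser (215,225), objectives (283,186) and (301,173), eyepieces (348,130) and (362,117)). The bottle at (272,287) is upright and the gripper is clear.

```bash
python3 -c "
from workcell import order,monitor
print(order.job_done()); print(monitor.get_obs()['clock'])"
```

```text
the job is handed in; nothing more can be done
None
the job is handed in; nothing more can be done
```

All five optics are put away and the job was handed in at about 38.6 s of the 118 s allowed. No verdict is reported.

I lowered each piece until the wrist force showed light contact (6–10 N), released it and checked it with the wrist camera. Measured positions, in mm from each tray's centre (bay centre for the objectives):

| Piece | Where it stands | Offset from centre |
|---|---|---|
| Long objective | +y bay | about 2 |
| Short objective | −y bay | about 2 |
| Eyepiece with cup | square tray | about −25 in y |
| Bare eyepiece | square tray | about +28 in y |
| Condenser | round dish | about 3 |

- **Upright on the floor:** each piece's top height matched standing upright on the tray floor. The final side view showed all five upright, and the bottle standing untouched.
- **Disagreements:** the top and wrist cameras differed by 2–4 mm on object positions. My wrist-camera estimates of the dish centre differed by up to about 8 mm in y before placing, but the last one agreed with the top camera to about 3 mm.
- **Finger width:** it read about 1–2 mm less than the nominal diameters.
- **Wrist force:** after the last release it read about −2 N in z with nothing held, which I took as sensor noise or drift.

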